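# Pin the drilling template to the plaque blank

## Robot

A 6-joint arm with a two-finger parallel gripper is mounted at the origin on a cart in front of the work surface, level with it; the furniture and walls round the work are solid. World frame = base frame: x ahead of the robot, y to its left, z up, the work surface at z = 0. Lengths are in m, angles in rad, forces in N, time in s.
With the tool pointing down it reaches from about 0.3 to 0.875 m from the base axis. Payload 6.4 kg.
Tool frame: the origin (TCP) lies between the finger pads; the fingertips stand 17 mm ahead of it and the grasp point (between the pads) lies 2 mm behind it; z points along the fingers, y is the line along which they close (so a half turn about z gives the same grasp; the last joint's range is limited). The gripper opens to 88 mm and grips with 3 to 60 N. Pads are 18 mm wide; open, the fingers measure 123 mm over their backs; the gripper's body (75 mm by 187 mm) begins 45 mm behind the grasp point.
Start: joints at [-1.359, 0.181, 1.607, -0, 1.354, -0.206], TCP at [0.233, -0.526, 0.256] pointing down, gripper open.
Joint ranges: [-2.99, 2.99], [-0.89, 2.07], [0.3, 2.58], [-1.14, 4.28], [0, 2.63], [-3.12, 3.12]. Speed limits (rad/s): [2.57, 2.57, 3.01, 3.14, 3.14, 3.14].

## Interface

Orientations are given as [roll, pitch, yaw] about the fixed x, y, z axes, in that order (R = Rz(yaw) Ry(pitch) Rx(roll)).
In Python, from bench import get_state, eyes, finish_job gives the robot as it stands.
- The arm moves only by the tool play_rows, never from a script. Its argument "increments" is a list of rows, each an object with "offset": the shift along the world's x, y, z in mm, a list of three; "twist": the turn about the world's z in degrees. A call has 1 to 20 rows; each row shifts and turns the commanded pose from where the row before left it; what a row does not reach is not made up. A row lasts 1/10 s, in which the tool goes at most 50 mm and 8.59 degrees, less where a joint would pass 70% of its speed; a pose out of reach is approached as far as the arm can. A call with a gripper value outside its range is refused whole. "gripper" is the opening in per cent of the stroke, from 0 (shut) to 100 (fully open), set as the call begins (left out, the last holds). The fingers move at their own pace and stop on an object; "force" is the grip in N (left out, the last holds). Time passes only in rows, so rows that do not move let the fingers close. It gives the time, the measured TCP pose, the force, the opening and the grip force at its end, in the units of the state.
- get_state(): the state, without advancing time (a new reading comes with each control period).
- eyes.camera(name): name is "scene" or "side" or "wrist"; returns a dict with "pixels" (420x560x3 uint8, red, green, blue), "fovy" (degrees; the focal length in pixels is half the picture's height over the tangent of half this angle, whatever the lens; pixels are square), "cx", "cy" (the principal point, pixels), "xyz" and "attitude" of the camera in the world. Camera axes: x right, y down, z forward; pixel columns grow to the right and rows downward; lengths in m; the calibration is good to about 2 mm. A picture is of the moment at which its call begins. There is no depth.
- finish_job(): hands the job in; it is judged then, once.
The state is a dict: "clock": time; "joints": joint angles; "qd": joint speeds; "joint_efforts": joint torques, N m; "ee_pos": TCP position; "orientation": TCP orientation; "force": force on the tool from outside, world axes, zero at the start; "ft_torque": the same for the moment, N m; "gripper_width": opening from 0.0 (shut) to 1.0 (fully open); "gripper_force": force on a finger pad.
Only numpy, scipy, OpenCV 4.12 (cv2) and the standard library are available. Lean on these libraries where they do the work, as an engineer would, in place of code of your own. Each camera call takes 0.05 s, during which the arm holds its last target. There are 200 camera calls.

## Task

Take the red-knobbed locating pin out of its holder and push it down through the hole of the blue drilling template and the hidden hole of the wooden plaque blank under it, until its flange sits fully home on the template, then let go. The two holes are not lined up, so feel for the lower one with gentle pressure, shifting the template with the pin, and never lean hard on the stack. Leave the yellow pin in the holder.

Things in the scene. Friction and masses are not known exactly. Their poses are not given: they have to be found in the camera images.
- red_pin: long steel locating pin. Origin on its axis at the flange's underside; z along the axis, up to the knob. Below: 12 mm shaft, 44 mm long. Above: flange 26 mm wide, 5 mm thick, then a round red knob 18 mm wide from 5 to 39 mm above the origin (grasp it from above, any yaw). 120 g. It starts upright in either socket of the holder, flange on the holder's top (z = 52 mm)
- red_pin_tip (a point): centre of the lower end of the red pin's shaft, 44 mm below its origin; the last 2 mm of the shaft taper from 12 to 9.6 mm diameter
- yellow_pin: a like pin with a yellow knob but a shaft of only 22 mm, too short for this job, in the other socket; to be left alone. Origin and axes as for the red pin
- holder: fixed wooden block 50 x 120 x 52 mm (x, y, z), origin at the centre of its underside; two upright 14 mm sockets at y = -35 and +35 mm, through the block, in which the pins hang by their flanges at z = 52 mm
- jig: fixed drilling jig, origin at the centre of its underside, z up: aluminium base 160 x 130 x 24 mm (x, y, z), with four dark rails up to z = 48 mm round a nest of 132 x 102 mm. In the nest a light wooden plaque blank 110 x 80 x 18 mm is held fast (z = 24 to 42 mm) and does not move; it is hidden under the template
- jig_top (a point): over the jig's centre, at the height of the template's upper face (z = 50 mm). The blank's hole (14 mm, right through, sharp-edged, upper face at z = 42 mm) lies anywhere within 6 mm of the jig's centre along the jig's x and y each; no pose tells where, so it must be felt for
- template: loose blue metal drilling template 116 x 86 x 8 mm with four small brass bushes, about 300 g, lying flat on the blank within the rails (z = 42 to 50 mm), free to slide about 8 mm each way from the jig's centre. Origin at the centre of its underside; its 14 mm hole runs through there. A pin standing in its hole carries it along sideways
- template_hole (a point): centre of the template's 14 mm hole at its upper face, 8 mm above its origin
- jig_well (a point): centre of the 32 mm well in the jig's base below the blank, at the top (z = 16 mm) of the stiff plug in it. A pin through the blank meets the plug when its tip is at z = 16 mm and must push it down the last 10 mm, to z = 6 mm, against about 6 N of friction; the plug stays where it is pushed
There are look-alikes about, which are no part of the job. There is more than one size of the red_pin; the one meant has the size given above.

How it is judged:
By the outcome, as a careful person would: the job done as asked, in the order asked, and still so for the second after the job is handed in, with the robot touching nothing.
It also fails if it takes over 72 s, if anything falls off the work surface, if the arm or the gripper's body presses on something with over 40 N, if the wrist force passes 120 N, or if a joint passes its speed limit or range.

## Working session

There is one attempt and no reset: what is moved stays moved. The work goes in short steps, Python scripts to look and compute and a tool call to move; the robot and the scene stay as the last step left them, time stands still between calls to the robot, and variables do not carry over. Pictures are saved under pics/ and viewed, at most 11 in all, crops included, and the job is handed in when it is done.

Besides the shell and the picture viewer there is one more tool, called after "Emit:" as name([rows], argument=value, ...), one row to a line, values as JSON. play_rows: Moves the arm, as the interface text tells. Its arguments: {"type":"object","properties":{"increments":{"type":"array"},"gripper":{"type":"number"},"force":{"type":"number"}},"required":["increments"]}

```bash
mkdir -p pics
cat > h.py <<'E'
import numpy as np, cv2
from bench import get_state, eyes, finish_job
from scipy.spatial.transform import Rotation as R
def cam(n, save=None):
    c=eyes.camera(n)
    if save: cv2.imwrite('pics/'+save+'.png', c['pixels'][:,:,::-1])
    return c
def Rm(c):
    a=np.array(c['attitude'],float)
    return a if a.shape==(3,3) else (R.from_euler('xyz',a).as_matrix() if a.size==3 else R.from_quat(a).as_matrix())
def foc(c): return c['pixels'].shape[0]/2/np.tan(np.radians(c['fovy'])/2)
def ray(c,u,v):
    d=Rm(c)@np.array([(u-c['cx'])/foc(c),(v-c['cy'])/foc(c),1]); return np.array(c['xyz']),d
def onz(c,u,v,z):
    o,d=ray(c,u,v); return o+d*(z-o[2])/d[2]
def proj(c,p):
    q=Rm(c).T@(np.array(p)-np.array(c['xyz'])); return c['cx']+foc(c)*q[0]/q[2], c['cy']+foc(c)*q[1]/q[2]
E
python3 - <<'E'
from h import *
a=[cam(n) for n in("scene","side","wrist")]
for c in a: print({k:v for k,v in c.items() if k!='pixels'})
p=[c['pixels'][:,:,::-1] for c in a]
cv2.imwrite('pics/a.png',p[0]);cv2.imwrite('pics/b.png',p[1]);cv2.imwrite('pics/c.png',p[2])
print(get_state())
E
```

```text
{'fovy': 44.9283327063312, 'cx': 275.3921662452634, 'cy': 211.0446983612993, 'xyz': array([-0.37376014,  0.4054122 ,  1.04429733]), 'attitude': array([-2.37092629,  0.01876426, -2.03866713])}
{'fovy': 44.85567715837465, 'cx': 277.20920083244175, 'cy': 209.950197856102, 'xyz': array([ 0.15908616, -1.02611591,  0.70789585]), 'attitude': array([-2.13034521, -0.02300781, -0.28540429])}
{'fovy': 64.71266645159098, 'cx': 280.1066667869986, 'cy': 206.0477545148497, 'xyz': array([ 0.29903824, -0.49679449,  0.3832668 ]), 'attitude': array([ 2.85798750e+00, -1.87520929e-04, -1.15307596e+00])}
{'clock': 0.15, 'joints': array([-1.35930832e+00,  1.81382222e-01,  1.60772218e+00, -3.81210215e-05,
        1.35382027e+00, -2.06299390e-01]), 'qd': array([-0.00047769, -0.00161558, -0.00306829,  0.00132061,  0.00143843,
       -0.00015603]), 'joint_efforts': array([ 1.21993351e-03, -4.34223926e+01, -3.42175555e+01,  7.01839384e-02,
        3.55425349e-02, -5.44239981e-05]), 'ee_pos': array([ 0.23322618, -0.52516868,  0.25503757]), 'orientation': array([-3.14028126e+00, -2.36421268e-04,  4.17795474e-01]), 'force': array([ 0.58463621, -0.08583756,  0.56182318]), 'ft_torque': array([-0.0348302 , -0.04733334, -0.01899016]), 'gripper_force': 0.0, 'gripper_width': 1.0017413042196541}
```

View pics/a.png

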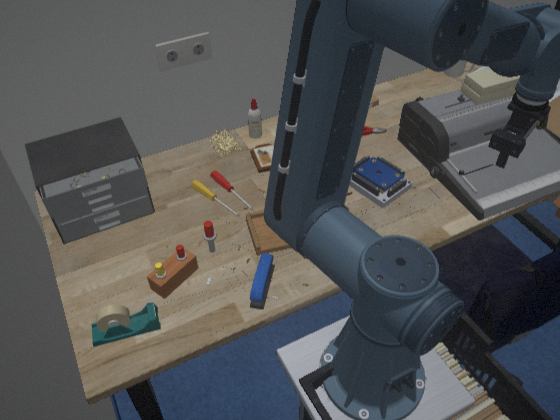

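View pics/b.png

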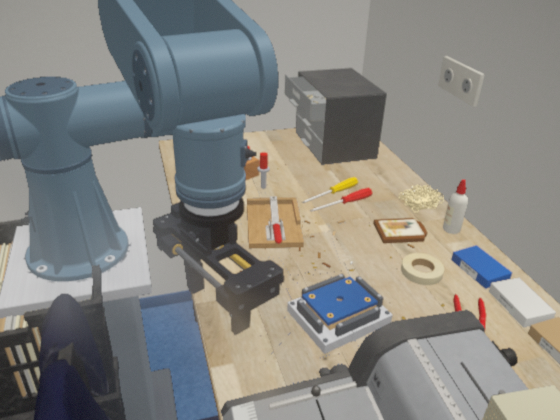

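The scene shows the holder near (175,268), with the yellow pin at (159,268) and the red pin at (180,250). Larger red look-alikes stand at (209,232) and lie in the tray. The jig is at (380,178) in scene and (340,305) in side.

Run:
```python
from h import *
s=cam("scene"); d=cam("side")
def blobs(c,mask,z,amin=20):
    n,l,st,ce=cv2.connectedComponentsWithStats(mask.astype(np.uint8))
    for i in range(1,n):
        if st[i,4]>amin: print(st[i],ce[i].round(1),onz(c,*ce[i],z).round(4))
for c,nm in((s,'scene'),(d,'side')):
    h=cv2.cvtColor(c['pixels'],cv2.COLOR_RGB2HSV); H,S,V=[h[...,i].astype(int) for i in range(3)]
    print(nm,'red');blobs(c,((H<6)|(H>174))&(S>170)&(V>90),.074)
    print('yellow');blobs(c,(H>20)&(H<32)&(S>170)&(V>110),.074)
    print('blue');blobs(c,(H>103)&(H<118)&(S>170)&(V>70),.05,200)
```

```text
scene red
[363 127   9   7  30] [366.1 129.8] [ 0.6597 -0.415   0.074 ]
[211 171  20  18 121] [220.3 179.3] [0.661  0.0785 0.074 ]
[204 221   8   6  35] [207.3 223.9] [0.5167 0.1749 0.074 ]
[177 245   6   5  21] [179.1 247.3] [0.4753 0.2668 0.074 ]
yellow
blue
side red
[260 153   7  15  89] [263.3 160. ] [0.4943 0.2015 0.074 ]
[458 181   7  12  66] [461.4 187.1] [ 0.9491 -0.0693  0.074 ]
[343 188  28  15 193] [357.5 194.9] [ 0.6713 -0.0403  0.074 ]
[274 225   7  18  91] [277.1 233.3] [ 0.4307 -0.1512  0.074 ]
[454 296   7  15  62] [456.7 303.3] [ 0.6871 -0.4501  0.074 ]
[479 299   6  27 112] [481.6 312. ] [ 0.7179 -0.4821  0.074 ]
yellow
[331 178  27  15 191] [344.7 184.4] [0.661 0.017 0.074]
blue
```

Run:
```python
from h import *
s=cam("scene"); d=cam("side");w=cam("wrist")
print(onz(s,379,174,.05),onz(d,340,300,.05),onz(s,159.5,266,.088),onz(s,180,247.5,.088))
print(onz(d,257,165,.088))
p=(.555,-.35,.05); print(proj(w,p))
```

```text
[ 0.48966162 -0.34903787  0.05      ] [ 0.4945225  -0.36225842  0.05      ] [0.42929026 0.32990806 0.088     ] [0.46131574 0.26708864 0.088     ]
[0.46280562 0.14986758 0.088     ]
(np.float64(237.0144221161679), np.float64(-316.08626922293126))
```

View pics/c.png

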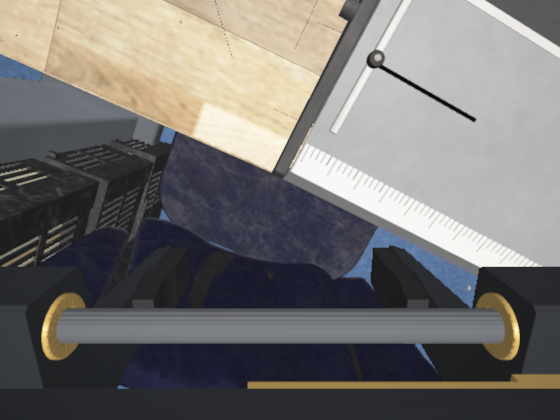

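The wrist view shows only the planer and the edge of the table. I'll move over the jig for a close look on the way.

Emit:
play_rows([
  {"offset": [0,42,0],"twist": 6},
  {"offset": [0,42,0],"twist": 6},
  {"offset": [0,42,0],"twist": 6},
  {"offset": [0,42,0],"twist": 6},
  {"offset": [42,0,0],"twist": 6},
  {"offset": [42,0,0],"twist": 6},
  {"offset": [42,0,0],"twist": 6},
  {"offset": [42,0,0],"twist": 6},
  {"offset": [42,0,0],"twist": 6},
  {"offset": [42,0,0],"twist": 6},
  {"offset": [0,0,0],"twist": 0},
  {"offset": [0,0,0],"twist": 0},
])

```text
clock: 1.6
ee_pos: [0.4857, -0.3571, 0.255]
orientation: [-3.14, -0.001, 1.466]
force: [-0.4, 1.4, -0.5]
gripper_width: 1.002
gripper_force: 0.0
```

Run:
```python
from h import *
w=cam("wrist","d"); s=get_state(); print(s['clock'],s['ee_pos'],s['orientation'],s['joints'],s['force'])
h=cv2.cvtColor(w['pixels'],cv2.COLOR_RGB2HSV); H,S,V=[h[...,i].astype(int) for i in range(3)]
m=((H>100)&(H<122)&(S>150)&(V>50)).astype(np.uint8)
cs,_=cv2.findContours(m,cv2.RETR_CCOMP,cv2.CHAIN_APPROX_NONE)
for c in cs:
    if cv2.contourArea(c)>60:
        r=cv2.minAreaRect(c); print(cv2.contourArea(c),r,onz(w,*r[0],.05).round(4))
```

```text
1.65 [ 0.48492192 -0.35727035  0.2552585 ] [-3.14047660e+00 -4.90389534e-04  1.46464665e+00] [-8.31631642e-01  2.41942360e-01  1.53521120e+00 -3.81602616e-04
  1.36559948e+00 -7.25404267e-01] [-0.7443611  -0.40466688  0.11902733]
8847.0 ((289.32440185546875, 178.832275390625), (82.19766235351562, 114.29481506347656), 70.25315856933594) [ 0.4953 -0.3553  0.05  ]
138.5 ((260.25, 221.25003051757812), (13.435027122497559, 12.727920532226562), 45.0) [ 0.4601 -0.3977  0.05  ]
153.5 ((339.2500305175781, 193.25001525878906), (13.435027122497559, 14.142135620117188), 45.0) [ 0.5452 -0.3758  0.05  ]
174.0 ((289.0000305175781, 180.00001525878906), (15.55634880065918, 14.142135620117188), 45.0) [ 0.4948 -0.3565  0.05  ]
158.0 ((238.50001525878906, 168.5), (14.142135620117188, 14.142135620117188), 45.0) [ 0.445  -0.3393  0.05  ]
166.5 ((321.25, 137.75), (14.142135620117188, 14.849241256713867), 45.0) [ 0.5306 -0.3175  0.05  ]
```

View pics/d.png

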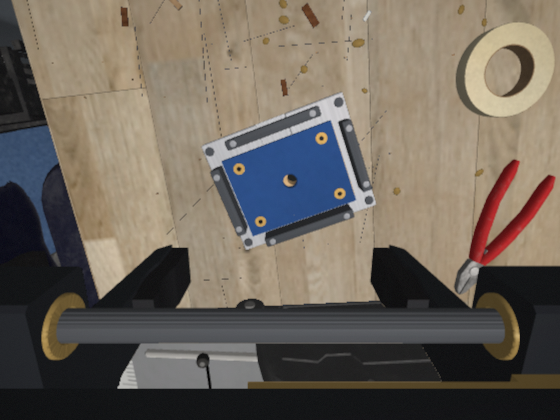

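The template hole is at (290,181), with wood and a dark part visible inside it. The jig's base screws are at (209,151), (338,101), (369,200) and (250,242).

Run:
```python
from h import *
w=cam("wrist"); 
P=np.array([onz(w,u,v,.024)[:2] for u,v in((209,151),(338,101),(369,200),(250,242))]);print(P,P.mean(0))
print(np.linalg.norm(P[1]-P[0]),np.linalg.norm(P[2]-P[1]),np.degrees(np.arctan2(*(P[1]-P[0])[::-1])))
im=w['pixels'][160:202,265:315,::-1]
cv2.imwrite('pics/e.png',cv2.resize(im,None,fx=12,fy=12,interpolation=cv2.INTER_CUBIC))
```

```text
[[ 0.41157062 -0.32147988]
 [ 0.5527979  -0.2848499 ]
 [ 0.58137739 -0.39463164]
 [ 0.44165228 -0.4308601 ]] [ 0.49684955 -0.35795538]
0.14590031079693647 0.11344080779763241 14.54034487900561
```

View pics/e.png

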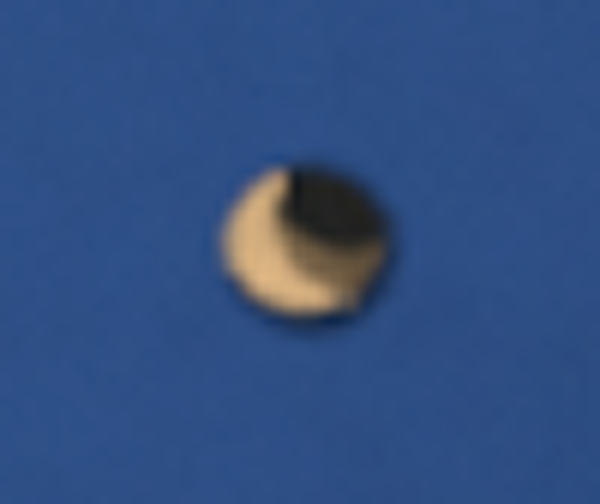

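The close-up shows the template hole centred near crop (307,243). The edge of the blank's hole shows inside it, and a circle fit puts its centre near (359,218).

Run:
```python
from h import *
w=cam("wrist")
f=lambda x,y:(265+(x+.5)/12-.5,160+(y+.5)/12-.5)
print(onz(w,*f(307,243),.05),onz(w,*f(359,218),.042))
print(get_state()['ee_pos'])
```

```text
[ 0.49491033 -0.35708162  0.05      ] [ 0.49971267 -0.35704135  0.042     ]
[ 0.48433325 -0.35766483  0.2557949 ]
```

Emit:
play_rows([
  {"offset": [-2,39,0],"twist": 2},
  {"offset": [-2,39,0],"twist": 2},
  {"offset": [-2,39,0],"twist": 2},
  {"offset": [-2,39,0],"twist": 2},
  {"offset": [-2,39,0],"twist": 2},
  {"offset": [-2,39,0],"twist": 2},
  {"offset": [-2,39,0],"twist": 2},
  {"offset": [-2,39,0],"twist": 2},
  {"offset": [-2,39,0],"twist": 2},
  {"offset": [-2,39,0],"twist": 2},
  {"offset": [-2,39,0],"twist": 2},
  {"offset": [-2,39,0],"twist": 2},
  {"offset": [-2,39,0],"twist": 2},
  {"offset": [-2,39,0],"twist": 2},
  {"offset": [0,39,0],"twist": 2},
  {"offset": [0,39,0],"twist": 0},
  {"offset": [0,0,0],"twist": 0},
  {"offset": [0,0,0],"twist": 0},
], gripper=50)

```text
clock: 3.55
ee_pos: [0.4569, 0.2662, 0.2559]
orientation: [3.141, 0.0, 1.989]
force: [0.3, -1.0, 0.0]
gripper_width: 0.501
gripper_force: 0.0
```

Run:
```python
from h import *
w=cam("wrist","f"); s=get_state(); print(s['clock'],s['ee_pos'],s['orientation'],s['joints'],s['force'])
print('pred',proj(w,(.461,.267,.091)),proj(w,(.429,.330,.091)))
h=cv2.cvtColor(w['pixels'],cv2.COLOR_RGB2HSV); H,S,V=[h[...,i].astype(int) for i in range(3)]
for m in(((H<6)|(H>174))&(S>150)&(V>70),(H>20)&(H<32)&(S>170)&(V>90)):
    n,l,st,ce=cv2.connectedComponentsWithStats(m.astype(np.uint8))
    for i in range(1,n):
        if st[i,4]>60: print(st[i],ce[i].round(1),onz(w,*ce[i],.091).round(4))
```

```text
3.6 [0.45713413 0.26549843 0.25589535] [3.14154921e+00 5.66382724e-04 1.98790259e+00] [ 3.01770237e-01  7.68513487e-02  1.72268744e+00 -5.72547473e-04
  1.34194556e+00 -1.15206182e-01] [ 0.32145759 -0.38485877  0.43815437]
pred (np.float64(285.10050373430715), np.float64(191.53525026474153)) (np.float64(281.1541865124958), np.float64(110.88372821222106))
[275 179  18  24 355] [283.3 190.5] [0.4591 0.2672 0.091 ]
[260 262  23  39 752] [271.5 281.3] [0.4862 0.1783 0.091 ]
[355 374  18   8 100] [363.  378.1] [0.6241 0.1108 0.091 ]
```

View pics/f.png

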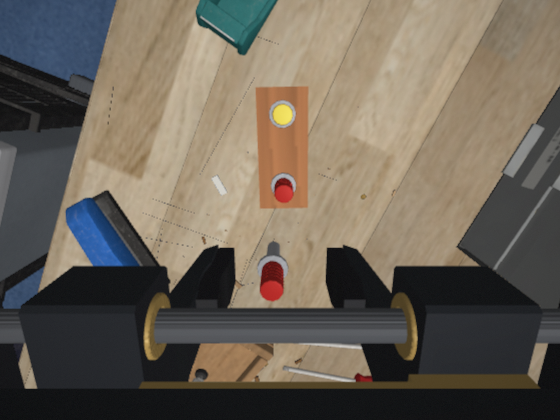

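The wrist view shows the holder with the yellow pin at (283,114) and the red pin, whose flange is near (284,187) and knob top near (284,194). The taller look-alike stands separately at (272,280).

Run:
```python
from h import *
w=cam("wrist")
print(onz(w,283.5,194,.091),onz(w,284,186,.057),get_state()['ee_pos'])
im=w['pixels'][170:210,260:310,::-1]
cv2.imwrite('pics/g.png',cv2.resize(im,None,fx=10,fy=10,interpolation=cv2.INTER_CUBIC))
for p in ((.4605,.2655,.091),(.4605,.2655,.057)):
  u,v=proj(w,p); print((u-260+.5)*10-.5,(v-170+.5)*10-.5)
```

```text
[0.46079096 0.26363605 0.091     ] [0.46168743 0.26367354 0.057     ] [0.4572665  0.26518206 0.25586508]
244.92765224060417 225.09742001296655
241.14271874154167 143.68423284911938
```

View pics/g.png

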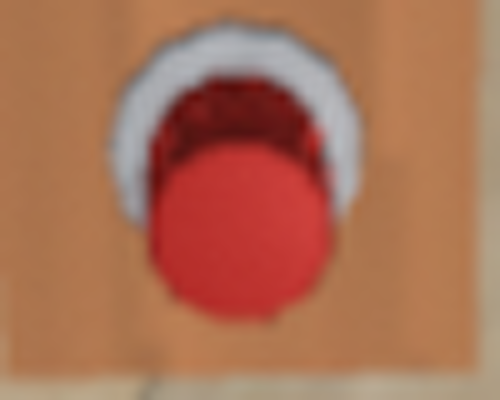

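The pin's knob is at about (0.4605, 0.265). I'll descend on it and grip.

Emit:
play_rows([
  {"offset": [3.5,-0.5,-35],"twist": 0},
  {"offset": [0,0,-35],"twist": 0},
  {"offset": [0,0,-35],"twist": 0},
  {"offset": [0,0,-30],"twist": 0},
  {"offset": [0,0,-20],"twist": 0},
  {"offset": [0,0,-15],"twist": 0},
  {"offset": [0,0,-8],"twist": 0},
  {"offset": [0,0,0],"twist": 0},
  {"offset": [0,0,0],"twist": 0},
])

```text
clock: 4.55
ee_pos: [0.4615, 0.2655, 0.0785]
orientation: [3.141, 0.0, 1.987]
force: [1.1, 0.0, -0.8]
gripper_width: 0.501
gripper_force: 0.0
```

Emit:
play_rows([
  {"offset": [0,0,0],"twist": 0},
  {"offset": [0,0,0],"twist": 0},
  {"offset": [0,0,0],"twist": 0},
  {"offset": [0,0,0],"twist": 0},
  {"offset": [0,0,0],"twist": 0},
  {"offset": [0,0,0],"twist": 0},
], gripper=0, force=40)

```text
clock: 5.15
ee_pos: [0.4611, 0.2661, 0.0782]
orientation: [3.141, 0.0, 1.989]
force: [-0.8, -0.6, 5.0]
gripper_width: 0.193
gripper_force: 40.0
```

Emit:
play_rows([
  {"offset": [0,0,10],"twist": 0},
  {"offset": [0,0,20],"twist": 0},
  {"offset": [0,0,37],"twist": 0},
  {"offset": [0,0,37],"twist": 0},
  {"offset": [0,0,37],"twist": 0},
  {"offset": [0,0,37],"twist": 0},
  {"offset": [0,0,0],"twist": 0},
])

```text
clock: 5.85
ee_pos: [0.4635, 0.2669, 0.262]
orientation: [3.131, 0.001, 1.989]
force: [0.6, 1.3, -0.6]
gripper_width: 0.188
gripper_force: 40.0
```

Emit:
play_rows([
  {"offset": [0,-20,0],"twist": 0},
  {"offset": [2,-40,0],"twist": -2},
  {"offset": [2,-40,0],"twist": -2},
  {"offset": [2,-40,0],"twist": -2},
  {"offset": [2,-40,0],"twist": -2},
  {"offset": [2,-40,0],"twist": -2},
  {"offset": [2,-40,0],"twist": -2},
  {"offset": [2,-40,0],"twist": -2},
  {"offset": [2,-40,0],"twist": -2},
  {"offset": [2,-40,0],"twist": -2},
  {"offset": [2,-40,0],"twist": -2},
  {"offset": [2,-40,0],"twist": -2},
  {"offset": [2,-40,0],"twist": -2},
  {"offset": [4,-40,0],"twist": -2},
  {"offset": [4,-40,0],"twist": -2},
  {"offset": [3,-40,0],"twist": -2},
  {"offset": [0.5,-2.5,0],"twist": 0},
  {"offset": [0,0,-40],"twist": 0},
  {"offset": [0,0,-40],"twist": 0},
  {"offset": [0,0,0],"twist": 0},
])

```text
clock: 7.85
ee_pos: [0.493, -0.3525, 0.1687]
orientation: [-3.132, -0.009, 1.465]
force: [-0.7, 0.5, -1.5]
gripper_width: 0.195
gripper_force: 40.0
```

Run:
```python
from h import *
w=cam("wrist"); s=get_state(); print(s['clock'],s['ee_pos'],s['orientation'],s['force'])
d=cam("side"); e=s['ee_pos']
print('tip in side',proj(d,e-[0,0,.07]),'hole',proj(d,(.495,-.357,.05)))
a=w['pixels'][100:400,80:480,::-1]
u,v=map(int,proj(d,(.495,-.357,.08)));b=cv2.resize(d['pixels'][v-50:v+50,u-65:u+65,::-1],(390,300),interpolation=cv2.INTER_CUBIC)
cv2.imwrite('pics/i.png',np.hstack([a,b])); print(u,v)
```

```text
7.9 [ 0.49448808 -0.35393371  0.17230957] [-3.13540224 -0.00557555  1.46552705] [-0.12508921  0.05422656 -0.87685075]
tip in side (np.float64(340.7619326008621), np.float64(275.9540945747)) hole (np.float64(339.1847714266999), np.float64(298.1504842070145))
340 286
```

View pics/i.png

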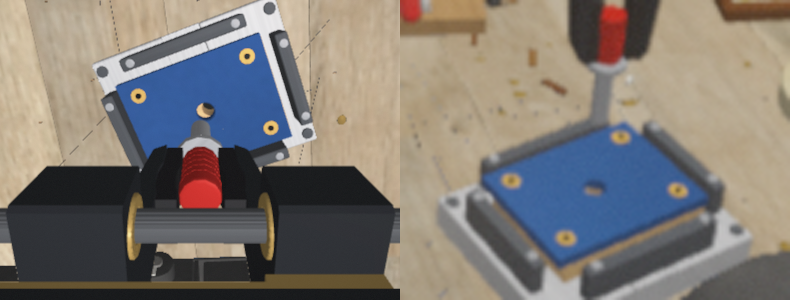

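The wrist view shows the shaft tip close to the template hole. The side view shows the pin upright, with its tip where I predicted it at (341,276).

Run:
```python
from h import *
w=cam("wrist"); s=get_state(); e=s['ee_pos']; print(s['clock'],e)
print(proj(w,e-[0,0,.07]),proj(w,(.4949,-.3571,.05)))
a=w['pixels'][185:255,245:325,::-1]
cv2.imwrite('pics/j.png',cv2.resize(a,None,fx=8,fy=8,interpolation=cv2.INTER_CUBIC))
```

```text
8.0 [ 0.49687854 -0.35645063  0.17706904]
(np.float64(281.8800360569321), np.float64(228.5380248101299)) (np.float64(279.2234124884781), np.float64(204.83848123440012))
```

View pics/j.png

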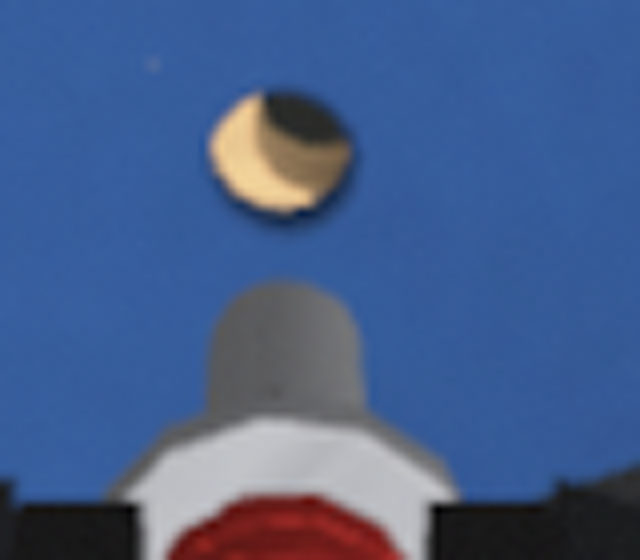

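Emit:
play_rows([
  {"offset": [0,0,-25],"twist": 0},
  {"offset": [0,0,-20],"twist": 0},
  {"offset": [0,0,-7],"twist": 0},
  {"offset": [0,0,0],"twist": 0},
  {"offset": [0,0,-2],"twist": 0},
  {"offset": [0,0,-2],"twist": 0},
  {"offset": [0,0,-1],"twist": 0},
  {"offset": [0,0,0],"twist": 0},
  {"offset": [0,0,0],"twist": 0},
])

```text
clock: 8.9
ee_pos: [0.4964, -0.3567, 0.119]
orientation: [3.141, 0.0, 1.465]
force: [0.4, -0.6, -1.0]
gripper_width: 0.19
gripper_force: 40.0
```

Emit:
play_rows([
  {"offset": [0,0,-1],"twist": 0},
  {"offset": [0,0,-1],"twist": 0},
  {"offset": [0,0,-1],"twist": 0},
  {"offset": [0,0,0],"twist": 0},
  {"offset": [0,0,0],"twist": 0},
])

```text
clock: 9.4
ee_pos: [0.4963, -0.3565, 0.1156]
orientation: [-3.141, -0.0, 1.465]
force: [-0.2, -0.7, -2.4]
gripper_width: 0.189
gripper_force: 40.0
```

Emit:
play_rows([
  {"offset": [0,0,-1],"twist": 0},
  {"offset": [1,0,0],"twist": 0},
  {"offset": [1,0,0],"twist": 0},
  {"offset": [1,0,0],"twist": 0},
  {"offset": [1,0,0],"twist": 0},
  {"offset": [0.7,-0.2,0],"twist": 0},
  {"offset": [0,0,0],"twist": 0},
  {"offset": [0,0,0],"twist": 0},
])

```text
clock: 10.2
ee_pos: [0.5011, -0.3567, 0.1147]
orientation: [3.141, -0.0, 1.465]
force: [-0.1, -0.8, -1.2]
gripper_width: 0.193
gripper_force: 40.0
```

Emit:
play_rows([
  {"offset": [0,0,-1],"twist": 0},
  {"offset": [0,0,-1],"twist": 0},
  {"offset": [0,0,-1],"twist": 0},
  {"offset": [0,0,0],"twist": 0},
  {"offset": [0,0,0],"twist": 0},
])

```text
clock: 10.7
ee_pos: [0.501, -0.3567, 0.1116]
orientation: [3.142, -0.0, 1.465]
force: [-0.1, 0.5, -1.9]
gripper_width: 0.193
gripper_force: 40.0
```

Emit:
play_rows([
  {"offset": [0,0,-0.7],"twist": 0},
  {"offset": [0,0,-0.7],"twist": 0},
  {"offset": [0,0,0],"twist": 0},
  {"offset": [0,0,0],"twist": 0},
])

```text
clock: 11.1
ee_pos: [0.5011, -0.3567, 0.1104]
orientation: [3.142, -0.0, 1.465]
force: [-1.8, 0.2, 1.0]
gripper_width: 0.191
gripper_force: 40.0
```

Emit:
play_rows([
  {"offset": [0,0,-0.5],"twist": 0},
  {"offset": [0,0,-0.5],"twist": 0},
  {"offset": [0,0,0],"twist": 0},
  {"offset": [0,0,0],"twist": 0},
])

```text
clock: 11.5
ee_pos: [0.5009, -0.3565, 0.109]
orientation: [-3.141, -0.0, 1.465]
force: [-2.1, 0.7, 1.0]
gripper_width: 0.193
gripper_force: 40.0
```

Emit:
play_rows([
  {"offset": [-0.5,0.1,0],"twist": 0},
  {"offset": [0,0,-0.7],"twist": 0},
  {"offset": [0,0,-0.7],"twist": 0},
  {"offset": [0,0,0],"twist": 0},
  {"offset": [0,0,0],"twist": 0},
])

```text
clock: 12.0
ee_pos: [0.5005, -0.3565, 0.1076]
orientation: [-3.141, -0.0, 1.465]
force: [-1.2, 1.7, -2.4]
gripper_width: 0.188
gripper_force: 40.0
```

Emit:
play_rows([
  {"offset": [0,0,-1],"twist": 0},
  {"offset": [0,0,-1],"twist": 0},
  {"offset": [0,0,-1],"twist": 0},
  {"offset": [0,0,-1],"twist": 0},
  {"offset": [0,0,0],"twist": 0},
  {"offset": [0,0,0],"twist": 0},
])

```text
clock: 12.6
ee_pos: [0.5004, -0.3566, 0.1037]
orientation: [-3.141, -0.0, 1.465]
force: [-1.5, 1.5, -1.1]
gripper_width: 0.189
gripper_force: 40.0
```

Emit:
play_rows([
  {"offset": [-0.2,0.2,-1],"twist": 0},
  {"offset": [0,0,-2],"twist": 0},
  {"offset": [0,0,-2],"twist": 0},
  {"offset": [0,0,-2],"twist": 0},
  {"offset": [0,0,-2],"twist": 0},
  {"offset": [0,0,-2],"twist": 0},
  {"offset": [0,0,-2],"twist": 0},
  {"offset": [0,0,-1],"twist": 0},
  {"offset": [0,0,0],"twist": 0},
  {"offset": [0,0,0],"twist": 0},
])

```text
clock: 13.6
ee_pos: [0.5003, -0.3564, 0.0897]
orientation: [-3.141, -0.0, 1.465]
force: [-1.2, 0.9, -1.6]
gripper_width: 0.192
gripper_force: 40.0
```

Tip at z ≈ 20 mm and moving freely. Next I'll push the plug down.

Emit:
play_rows([
  {"offset": [0,0,-1.5],"twist": 0},
  {"offset": [0,0,-1.5],"twist": 0},
  {"offset": [0,0,-1],"twist": 0},
  {"offset": [0,0,-1],"twist": 0},
  {"offset": [0,0,-1],"twist": 0},
  {"offset": [0,0,-1],"twist": 0},
  {"offset": [0,0,-1],"twist": 0},
  {"offset": [0,0,0],"twist": 0},
  {"offset": [0,0,0],"twist": 0},
])

```text
clock: 14.5
ee_pos: [0.5005, -0.3566, 0.0831]
orientation: [3.141, 0.0, 1.465]
force: [-3.6, 3.9, 7.8]
gripper_width: 0.192
gripper_force: 40.0
```

Emit:
play_rows([
  {"offset": [-0.4,0.4,0],"twist": 0},
  {"offset": [0,0,-1],"twist": 0},
  {"offset": [0,0,-1],"twist": 0},
  {"offset": [0,0,-1],"twist": 0},
  {"offset": [0,0,-1],"twist": 0},
  {"offset": [0,0,0],"twist": 0},
  {"offset": [0,0,0],"twist": 0},
])

```text
clock: 15.2
ee_pos: [0.5004, -0.3564, 0.0791]
orientation: [3.141, 0.001, 1.465]
force: [-3.3, 3.2, 6.7]
gripper_width: 0.192
gripper_force: 40.0
```

Emit:
play_rows([
  {"offset": [-0.3,0.3,-1],"twist": 0},
  {"offset": [0,0,-1],"twist": 0},
  {"offset": [0,0,-0.5],"twist": 0},
  {"offset": [0,0,-0.5],"twist": 0},
  {"offset": [0,0,0],"twist": 0},
  {"offset": [0,0,0],"twist": 0},
])

```text
clock: 15.8
ee_pos: [0.5003, -0.3563, 0.0762]
orientation: [3.14, 0.001, 1.465]
force: [-2.1, 3.7, 6.3]
gripper_width: 0.192
gripper_force: 40.0
```

Emit:
play_rows([
  {"offset": [0,0,-0.4],"twist": 0},
  {"offset": [0,0,-0.4],"twist": 0},
  {"offset": [0,0,0],"twist": 0},
  {"offset": [0,0,0],"twist": 0},
])

```text
clock: 16.2
ee_pos: [0.5003, -0.3563, 0.0762]
orientation: [3.14, 0.001, 1.465]
force: [-4.2, 5.0, 12.0]
gripper_width: 0.193
gripper_force: 40.0
```

Run:
```python
from h import *
d=cam("side");s=get_state();print(s['ee_pos'],s['force'],s['clock'])
u,v=map(int,proj(d,(.5,-.357,.06)));print(u,v)
cv2.imwrite('pics/k.png',cv2.resize(d['pixels'][v-40:v+40,u-50:u+50,::-1],(750,600),interpolation=cv2.INTER_CUBIC))
```

```text
[ 0.50027065 -0.35631647  0.07611691] [-4.02719562  5.14347588 11.53736116] 16.25
342 293
```

View pics/k.png

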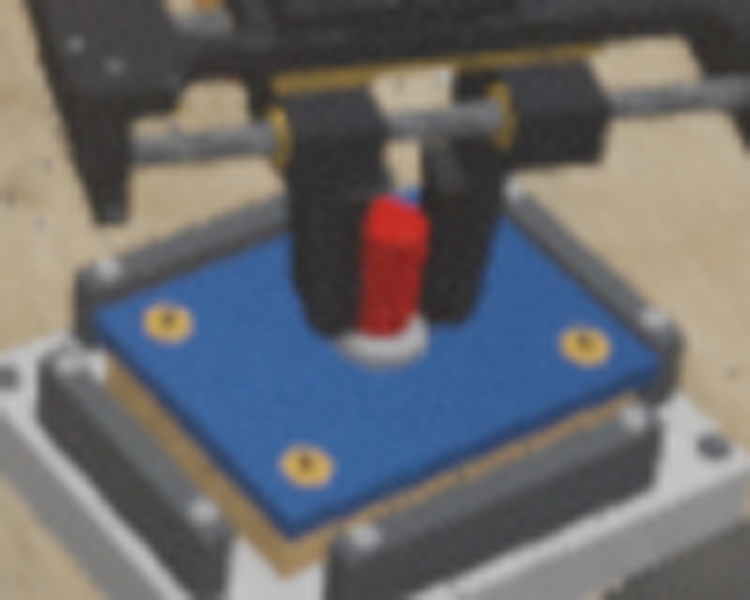

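The flange rests on the template: the arm stopped at the expected height (TCP 76 mm) while the force stepped up to 12 N. Releasing now.

Emit:
play_rows([
  {"offset": [0,0,0],"twist": 0},
  {"offset": [0,0,0],"twist": 0},
  {"offset": [0,0,0],"twist": 0},
  {"offset": [0,0,0],"twist": 0},
  {"offset": [0,0,0],"twist": 0},
], gripper=50)

```text
clock: 16.75
ee_pos: [0.4996, -0.3558, 0.0739]
orientation: [-3.142, -0.0, 1.465]
force: [-0.1, 0.4, -0.3]
gripper_width: 0.502
gripper_force: 0.0
```

Emit:
play_rows([
  {"offset": [0,0,15],"twist": 0},
  {"offset": [0,0,30],"twist": 0},
  {"offset": [0,0,40],"twist": 0},
  {"offset": [0,0,40],"twist": 0},
  {"offset": [0,0,40],"twist": 0},
  {"offset": [0,0,0],"twist": 0},
  {"offset": [0,0,0],"twist": 0},
])

```text
clock: 17.45
ee_pos: [0.5001, -0.3562, 0.2413]
orientation: [3.139, 0.002, 1.465]
force: [-0.3, 1.1, -0.6]
gripper_width: 0.501
gripper_force: 0.0
```

Run:
```python
from h import *
d=cam("side");w=cam("wrist");s=get_state();print(s['ee_pos'],s['force'],s['clock'])
u,v=map(int,proj(d,(.5,-.357,.06)))
a=cv2.resize(d['pixels'][v-40:v+40,u-40:u+40,::-1],(400,400),interpolation=cv2.INTER_CUBIC)
b=cv2.resize(w['pixels'][120:240,220:340,::-1],(400,400),interpolation=cv2.INTER_CUBIC)
cv2.imwrite('pics/l.png',np.hstack([a,b]))
# vertical check: knob top centre & flange by prediction
for z in(.089,.055): print((np.array(proj(w,(.5,-.3563,z)))-[220,120])*400/120)
```

```text
[ 0.49903007 -0.3551722   0.23809856] [ 0.16060619 -0.12542752  0.09016666] 17.55
[202.24851784 251.04966777]
[201.95879611 221.66720679]
```

View pics/l.png

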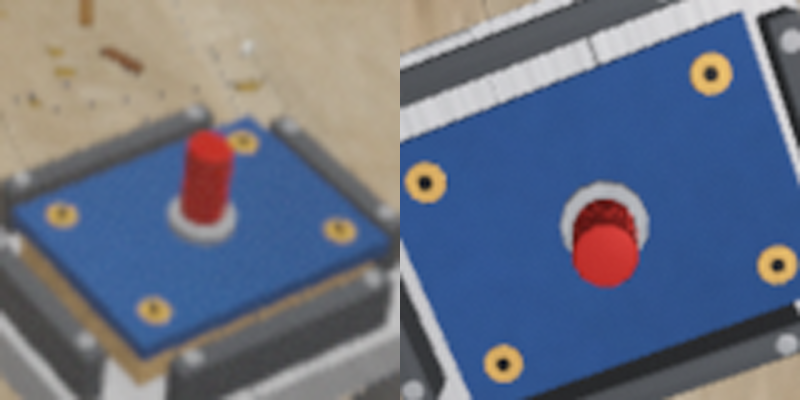

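Both views show the pin upright. The flange at (205,225) and knob top at (205,255) match the predicted seated pose, and the gripper is clear.

```bash
python3 -c "
from bench import finish_job; print(finish_job())"
```

```text
the job is handed in; nothing more can be done
None
```

The red pin is through the template and the blank with its flange seated on the template, the gripper has let go, the yellow pin was not touched, and the job was handed in at about 17.6 s of the 72 s allowed.

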